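# Bring the old yerba tin forward, new one behind

## Robot

A 6-joint arm with a two-finger parallel gripper is mounted at the origin on the work surface. World frame = base frame: x ahead of the robot, y to its left, z up, the work surface at z = 0. Lengths are in m, angles in degrees, forces in N, time in s.
With the tool pointing down it reaches from about 0.4 to 0.825 m from the base axis. Payload 7 kg.
Tool frame: the origin (TCP) lies between the finger pads; the fingertips stand 19 mm ahead of it and the grasp point (between the pads) is the TCP (r.finger_overhang is the distance from the TCP to the fingertips, in m); z points along the fingers, y is the direction in which the jaws open and shut (so a half turn about z gives the same grasp; the last joint's range is limited). The gripper opens to 88 mm and grips with 3 to 60 N. Pads are 19 mm wide; open, the fingers measure 130 mm over their backs; the gripper's body (78 mm by 193 mm) begins 47 mm behind the grasp point.
Start: joints at [-48.237, 20.546, 0.682, 0, -70.136, -16.507], TCP at [0.288, -0.61, 0.246] pointing down, gripper open.
Joint ranges: [-176.03, 176.03], [-82.01, 121.73], [-58.28, 71.71], [-173.87, 95.51], [-174.79, -0.11], [-173.66, 173.66]. Speed limits (degrees/s): [136.94, 136.94, 172.46, 180, 180, 180].

## Interface

Orientations are given as [roll, pitch, yaw] about the fixed x, y, z axes, in that order (R = Rz(yaw) Ry(pitch) Rx(roll)).
In Python, from plant import r, optics gives the robot as it stands. The module is installed in compiled form; this text tells all that it offers.
- The arm moves only by the tool step_arm, never from a script. Its argument "increments" is a list of rows, each an object of numbers: "tx", "ty", "tz": the shift along the world's x, y, z in mm; "ax", "ay", "az": the turn, a rotation vector about the world's x, y, z in degrees; "claw": the gripper command: -1 is shut, 1 is fully open, values between are in proportion. In form: [{"tx": .., "ty": .., "tz": .., "ax": .., "ay": .., "az": .., "claw": ..}, ...]. A call has 1 to 12 rows; each row shifts and turns the commanded pose from where the row before left it; what a row does not reach is not made up. A row lasts 1/10 s, in which the tool goes at most 50 mm and 8.59 degrees, less where a joint would pass 70% of its speed; a pose out of reach is approached as far as the arm can. A call with a gripper value outside its range is refused whole. The fingers move at their own pace and stop on an object; "newtons" is the grip in N (left out, the last holds). Time passes only in rows, so rows that do not move let the fingers close. It gives the time, the measured TCP pose, the force and the opening at its end, in the units of the state.
- r.get_state(): the state, without advancing time (a new reading comes with each control period).
- optics.capture(name): name is "side" or "top" or "wrist"; returns a dict with "image" (400x640x3 uint8, blue, green, red), "depth" (400x640 float32, m along the optical axis (not along the pixel's ray), 0 where there is no reading), "fx", "fy", "cx", "cy" (pixels), "R" (3x3) and "t" (3): a world point X has camera coordinates R X + t. Camera axes: x right, y down, z forward; pixel columns grow to the right and rows downward; lengths in m; the calibration is good to about 2 mm. The wrist camera is an equidistant fisheye: a pixel r from the principal point sees the ray r / f radians off the axis. A picture is of the moment at which its call begins.
- r.close_job(): hands the job in, once; it reports no verdict.
The state is a dict: "time_s": time; "joints": joint angles; "qd": joint speeds; "joint_torque": joint torques, N m; "tcp_pos": TCP position; "eef_rot": TCP orientation; "contact_force": force on the tool from outside, world axes, zero at the start; "moment": the same for the moment, N m; "gripper_width": finger opening in m.
Only numpy, scipy, OpenCV 4.12 (cv2) and the standard library are available. Lean on these libraries where they do the work, as an engineer would, in place of code of your own. Each camera call takes 0.05 s, during which the arm holds its last target. There are 200 camera calls.

## Task

The older green yerba tin stands at the back of the tin row on the cork tray: pull it forward onto the empty front mark, next to the tray's brass edge. Then take the new green tin, with the yellow seal strip across its lid, from the group beside the tray and set it down, without dropping it, upright on the back mark behind the old one. Leave the blue tin where it is, let go of both tins and leave them standing.

Things in the scene. Friction and masses are not known exactly. Their poses are not given: they have to be found in the camera images.
- old_tin_center (a point): The older tin: green cylinder with a pale paper band and no strip on its lid; 50 mm in diameter, 90 mm tall, 80 to 190 g, with a flat lid of its own colour. Point: its centre, 45 mm above its foot; z up. It starts standing on the tray within about 15 mm of the back mark.
- new_tin_center (a point): The new tin: same green cylinder with pale band, but with a yellow seal strip across its lid; 50 mm in diameter, 90 mm tall, 80 to 190 g, with a flat lid of its own colour. Point: its centre, 45 mm above its foot; z up. It starts standing on the shelf top (z = 0) among other jars and tins up to 100 mm tall, to the right of the tray (-y); gaps to them at least 40 mm.
- blue_tin_center (a point): A bystander: a blue tin that also has a yellow strip; 50 mm in diameter, 90 mm tall, 80 to 190 g, with a flat lid of its own colour. Point: its centre, 45 mm above its foot; z up. It stands in the same group as the new tin and must stay there.
- tray: Fixed cork tray, 240 (its x) by 320 mm (its y), floor 8 mm thick, rim 14 mm high; the front (-x, robot side) rim is brass, the others dark wood. Origin: centre of its underside. Dark flat round marks, 62 mm wide, on the floor: front mark at x = -50, y = -75 mm, back mark at x = +50, y = -75 mm. A gourd on a steel ring stand with a leaning bombilla, up to 195 mm tall, is fixed at x = +35, y = +80 to +130 mm.
Mind the look-alikes: they are no part of the job. Leave any purple look-alike of the part that bears new_tin_center alone.

How it is judged (in metres and radians):
On the way, in this order (a step that is already met when the one before it is completed fails the run):
1. the old tin stands on the front mark (x of old_tin_center in the frame of tray between -0.066 and -0.034 m and y of old_tin_center in the frame of tray between -0.091 and -0.059 m and z of old_tin_center in the frame of tray between 0.045 and 0.061 m and angle between old_tin_center's own z axis and vertical below 0.15 rad), for 0.2 s.
2. the new tin stands on the back mark, behind the old one (all of step 1 and x of new_tin_center in the frame of tray between 0.034 and 0.066 m and y of new_tin_center in the frame of tray between -0.091 and -0.059 m and z of new_tin_center in the frame of tray between 0.045 and 0.061 m and angle between new_tin_center's own z axis and vertical below 0.15 rad), for 0.2 s.
At the end, for the whole second after the job is handed in: Both tins stand upright (within 8 degrees) and at rest on the tray floor, the old tin within 16 mm of the front mark's centre and the new tin within 16 mm of the back mark's centre, along each of the tray's x and y (all of step 2 and linear speed of each of old_tin, new_tin below 0.02 m/s); the robot touches nothing.
It fails at once if the blue tin is moved more than 20 mm (distance of blue_tin_center from where it was at the start of the episode above 0.02 m).
It fails at once if the old tin is dropped: it falls freely more than 20 mm above the tray floor (contact force between old_tin and anything else below 0.01 N and height (world z) of old_tin_center above 0.073 m).
It fails at once if the new tin is dropped: it falls freely more than 20 mm above the tray floor (contact force between new_tin and anything else below 0.01 N and height (world z) of new_tin_center above 0.073 m).
It also fails if it takes over 54 s, if anything falls off the work surface, if the arm or the gripper's body presses on something with over 40 N, if the wrist force passes 120 N, or if a joint passes its speed limit or range.

## Working session

There is one attempt and no reset: what is moved stays moved. The work goes in short steps, Python scripts to look and compute and a tool call to move; the robot and the scene stay as the last step left them, time stands still between calls to the robot, and variables do not carry over. Pictures are saved under pics/ and viewed, about 8 in all and at most 12, crops included, and the job is handed in when it is done.

Besides the shell and the picture viewer there is one more tool, called after "Emit:" as name(argument=value, ...), one argument or row to a line, values as JSON. step_arm: Moves the arm, as the interface text tells. Its arguments: {"type":"object","properties":{"increments":{"type":"array","items":{"type":"object","properties":{"tx":{"type":"number"},"ty":{"type":"number"},"tz":{"type":"number"},"ax":{"type":"number"},"ay":{"type":"number"},"az":{"type":"number"},"claw":{"type":"number"}}}},"newtons":{"type":"number"}},"required":["increments"]}

```bash
mkdir -p pics
cat > h.py <<'E'
import numpy as np,cv2
from plant import r,optics
def pts(c):
    v,u=np.mgrid[:400,:640]; d=c["depth"]
    P=np.stack([(u-c["cx"])/c["fx"]*d,(v-c["cy"])/c["fy"]*d,d],-1)
    return (P-c["t"])@np.array(c["R"])
E
python3 - <<'E'
from h import *
for n in("top","side"):
    c=optics.capture(n);cv2.imwrite(f"pics/{n}0.png",c["image"]);np.savez(f"{n}.npz",**c)
print(r.get_state())
E
```

```text
{'time_s': 0.1, 'joints': array([-4.82365205e+01,  2.05879914e+01,  6.37292408e-01, -1.42641375e-02,
       -7.01368166e+01, -1.65047235e+01]), 'qd': array([ 0.08084802, -0.01177042,  0.02597505,  0.02163813,  0.02195248,
        0.00229466]), 'joint_torque': array([-4.19662902e-04, -5.84163666e+01,  2.93751723e+01,  7.01548576e+00,
        1.01069076e-02, -5.22860773e-05]), 'tcp_pos': array([ 0.28778007, -0.61011472,  0.24470669]), 'eef_rot': array([ 1.79912281e+02, -1.20071937e-02, -1.54746092e+02]), 'contact_force': array([-0.1210836 ,  0.88091364, -0.63361458]), 'moment': array([-0.05787849, -0.01581207, -0.01775173]), 'gripper_width': 0.08784355190618072}
```

View pics/top0.png

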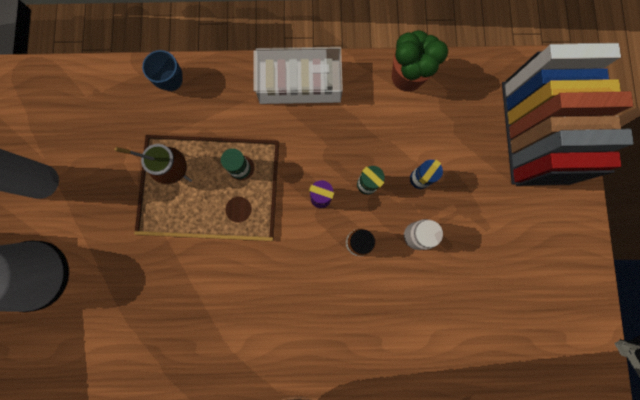

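View pics/side0.png

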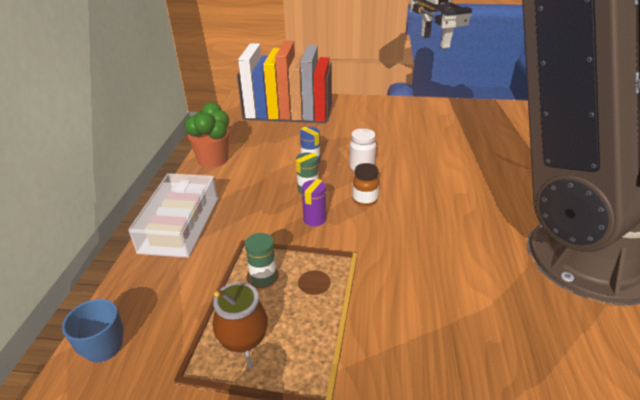

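Top view: old tin lid at about (233,160), front mark (238,209), new green tin with strip (371,179), blue (428,173), purple (321,194), jars at (361,242) and (424,234). Next I'll measure them.

Run:
```python
from h import *
c=dict(np.load("top.npz"));X=pts(c)
R,t=c["R"],c["t"];cam=-R.T@t;print("cam",cam)
def ray(u,v,z):
    d=R.T@np.array([(u-c["cx"])/c["fx"],(v-c["cy"])/c["fy"],1]);return cam+d*(z-cam[2])/d[2]
hsv=cv2.cvtColor(c["image"],cv2.COLOR_BGR2HSV)
# lids: points near top height, around each pixel
for n,u,v,z0,z1 in[("old",233,160,.085,.11),("new",371,179,.08,.1),("blue",428,173,.08,.1),("purple",321,194,.08,.1),("amber",361,242,.05,.12),("white",424,234,.06,.12),("gourd",158,160,.1,.2)]:
    m=np.zeros((400,640),bool);m[v-24:v+24,u-24:u+24]=1
    m&=(X[...,2]>z0)&(X[...,2]<z1)&(c["depth"]>0)
    vv,uu=np.nonzero(m);z=np.median(X[m][:,2])
    (cu,cv),rad=cv2.minEnclosingCircle(np.stack([uu,vv],1).astype(np.float32))
    print(n,len(uu),"z",z.round(4),X[m][:,2].max().round(3),"mean",X[m].mean(0).round(4),"ctr",((X[m].min(0)+X[m].max(0))/2).round(4),"ext",np.ptp(X[m],0).round(3),"circ",ray(cu,cv,z).round(4),rad)
# front mark: dark pixels on floor
v,u=np.mgrid[:400,:640]
m=(hsv[...,2]<75)&(abs(u-238)<22)&(abs(v-209)<20)
k,l,s,ce=cv2.connectedComponentsWithStats(m.astype(np.uint8));i=1+s[1:,4].argmax()
print("mark",s[i],ray(*ce[i],.008).round(4))
# brass edge / tray corners
m=(X[...,2]>.0105)&(X[...,2]<.02)&(u>125)&(u<290)&(v>125)&(v<250)
k,l,s,ce=cv2.connectedComponentsWithStats(m.astype(np.uint8),connectivity=8);i=1+s[1:,4].argmax()
q=np.argwhere(l==i)[:,::-1].astype(np.float32);rc=cv2.minAreaRect(q);b=cv2.boxPoints(rc)
print(s[i],rc);B=np.array([ray(*p,.014) for p in b]);print(B.round(4),"ctr",B.mean(0),np.linalg.norm(np.diff(B,axis=0),axis=1))
```

```text
cam [ 0.42801086 -0.04470243  0.90530355]
old 443 z 0.0972 0.101 mean [0.6366 0.1238 0.0968] ctr [0.6371 0.1245 0.0932] ext [0.049 0.05  0.015] circ [0.6355 0.124  0.0972] 12.103818893432617
new 433 z 0.0897 0.094 mean [ 0.5945 -0.1782  0.0896] ctr [ 0.5947 -0.1786  0.0872] ext [0.05  0.049 0.014] circ [ 0.5946 -0.1779  0.0897] 12.093486785888672
blue 448 z 0.0898 0.095 mean [ 0.605  -0.3052  0.0894] ctr [ 0.6058 -0.3065  0.0874] ext [0.049 0.05  0.015] circ [ 0.6047 -0.3051  0.0898] 12.428929328918457
purple 432 z 0.0898 0.094 mean [ 0.5641 -0.0666  0.0898] ctr [ 0.5642 -0.0666  0.0871] ext [0.049 0.05  0.014] circ [ 0.5632 -0.0661  0.0898] 12.104888916015625
amber 585 z 0.0841 0.088 mean [ 0.4551 -0.1489  0.0799] ctr [ 0.4562 -0.1507  0.0694] ext [0.057 0.055 0.038] circ [ 0.4548 -0.1487  0.0841] 13.780740737915039
white 786 z 0.0969 0.101 mean [ 0.4683 -0.2854  0.0919] ctr [ 0.4691 -0.2885  0.0809] ext [0.063 0.06  0.041] circ [ 0.4685 -0.2844  0.0969] 16.38643455505371
gourd 901 z 0.1222 0.166 mean [0.6334 0.2746 0.1223] ctr [0.6356 0.2768 0.1333] ext [0.067 0.068 0.066] circ [0.6366 0.2812 0.1222] 21.648696899414062
mark [226 197  25  25 485] [0.5412 0.1288 0.008 ]
[ 135  135  144  106 1538] ((206.49896240234375, 187.52267456054688), (139.3561248779297, 100.53256225585938), 2.6025619506835938)
[[0.4858 0.3654 0.014 ]
 [0.7263 0.3655 0.014 ]
 [0.704  0.0318 0.014 ]
 [0.4644 0.0443 0.014 ]] ctr [0.59510971 0.20175476 0.014     ] [0.24042923 0.33438724 0.23989887]
```

Tray yaw is about -3°, the front mark is at (0.541, 0.129) and the back mark at about (0.641, 0.124). The old tin is at (0.636, 0.124) and the new tin at (0.5945, -0.178). I'm moving above the old tin with the jaws along y.

Emit:
step_arm(
  increments=[
    {"tx":17,"ty":36,"az":-3,"claw":1},
    {"tx":17,"ty":36,"az":-3,"claw":1},
    {"tx":17,"ty":36,"az":-3,"claw":1},
    {"tx":17,"ty":36,"az":-3,"claw":1},
    {"tx":17,"ty":36,"az":-3,"claw":1},
    {"tx":17,"ty":36,"az":-3,"claw":1},
    {"tx":17,"ty":36,"az":-3,"claw":1},
    {"tx":17,"ty":36,"az":-3,"claw":1},
    {"tx":17,"ty":36,"claw":1},
    {"tx":17,"ty":36,"claw":1},
    {"tx":17,"ty":36,"claw":1},
    {"tx":17,"ty":36,"claw":1},
  ],
  newtons=15,
)

```text
$.increments[0]: bad value
```

Emit:
step_arm(
  increments=[
    {"tx":17,"ty":37,"claw":1},
    {"tx":17,"ty":37,"claw":1},
    {"tx":17,"ty":37,"claw":1},
    {"tx":17,"ty":37,"claw":1},
    {"tx":18,"ty":38,"claw":1},
    {"tx":18,"ty":38,"claw":1},
    {"tx":18,"ty":38,"claw":1},
    {"tx":18,"ty":38,"claw":1},
    {"claw":1},
    {"claw":1},
  ],
)

```text
$.increments[0]: bad value
```

Emit:
step_arm(
  increments=[
    {"tx":17,"ty":36,"tz":0,"ax":0,"ay":0,"az":-3,"claw":1},
  ],
  newtons=15,
)

```text
time_s: 0.2
tcp_pos: [0.3036, -0.5762, 0.2439]
eef_rot: [179.9, -0.1, -158.0]
contact_force: [1.7, -0.0, 0.7]
gripper_width: 0.088
```

Every row has to give all seven keys.

Emit:
step_arm(
  increments=[
    {"tx":17,"ty":36,"tz":0,"ax":0,"ay":0,"az":-3,"claw":1},
    {"tx":17,"ty":36,"tz":0,"ax":0,"ay":0,"az":-3,"claw":1},
    {"tx":17,"ty":36,"tz":0,"ax":0,"ay":0,"az":-3,"claw":1},
    {"tx":17,"ty":36,"tz":0,"ax":0,"ay":0,"az":-3,"claw":1},
    {"tx":17,"ty":36,"tz":0,"ax":0,"ay":0,"az":-3,"claw":1},
    {"tx":17,"ty":36,"tz":0,"ax":0,"ay":0,"az":-3,"claw":1},
    {"tx":17,"ty":36,"tz":0,"ax":0,"ay":0,"az":-3,"claw":1},
    {"tx":17,"ty":36,"tz":0,"ax":0,"ay":0,"az":-1,"claw":1},
    {"tx":17,"ty":36,"tz":0,"ax":0,"ay":0,"az":0,"claw":1},
    {"tx":17,"ty":36,"tz":0,"ax":0,"ay":0,"az":0,"claw":1},
    {"tx":17,"ty":36,"tz":0,"ax":0,"ay":0,"az":0,"claw":1},
  ],
)

```text
time_s: 1.3
tcp_pos: [0.4922, -0.1768, 0.2455]
eef_rot: [180.0, -0.0, -179.7]
contact_force: [0.5, -1.3, 0.2]
gripper_width: 0.0875
```

Emit:
step_arm(
  increments=[
    {"tx":18,"ty":38,"tz":0,"ax":0,"ay":0,"az":0,"claw":1},
    {"tx":18,"ty":38,"tz":0,"ax":0,"ay":0,"az":0,"claw":1},
    {"tx":18,"ty":38,"tz":0,"ax":0,"ay":0,"az":0,"claw":1},
    {"tx":18,"ty":38,"tz":0,"ax":0,"ay":0,"az":0,"claw":1},
    {"tx":18,"ty":38,"tz":0,"ax":0,"ay":0,"az":0,"claw":1},
    {"tx":18,"ty":38,"tz":0,"ax":0,"ay":0,"az":0,"claw":1},
    {"tx":18,"ty":38,"tz":0,"ax":0,"ay":0,"az":0,"claw":1},
    {"tx":18,"ty":36,"tz":0,"ax":0,"ay":0,"az":0,"claw":1},
    {"tx":0,"ty":0,"tz":0,"ax":0,"ay":0,"az":0,"claw":1},
    {"tx":0,"ty":0,"tz":0,"ax":0,"ay":0,"az":0,"claw":1},
  ],
)

```text
time_s: 2.3
tcp_pos: [0.6357, 0.1244, 0.2444]
eef_rot: [-180.0, -0.1, -179.7]
contact_force: [-0.9, -0.4, 0.1]
gripper_width: 0.0878
```

Emit:
step_arm(
  increments=[
    {"tx":0,"ty":0,"tz":-30,"ax":0,"ay":0,"az":0,"claw":1},
    {"tx":0,"ty":0,"tz":-30,"ax":0,"ay":0,"az":0,"claw":1},
    {"tx":0,"ty":0,"tz":-30,"ax":0,"ay":0,"az":0,"claw":1},
    {"tx":0,"ty":0,"tz":-30,"ax":0,"ay":0,"az":0,"claw":1},
    {"tx":0,"ty":0,"tz":-30,"ax":0,"ay":0,"az":0,"claw":1},
    {"tx":0,"ty":0,"tz":-22,"ax":0,"ay":0,"az":0,"claw":1},
    {"tx":0,"ty":0,"tz":0,"ax":0,"ay":0,"az":0,"claw":1},
    {"tx":0,"ty":0,"tz":0,"ax":0,"ay":0,"az":0,"claw":-0.1},
    {"tx":0,"ty":0,"tz":0,"ax":0,"ay":0,"az":0,"claw":-0.1},
    {"tx":0,"ty":0,"tz":0,"ax":0,"ay":0,"az":0,"claw":-0.1},
    {"tx":0,"ty":0,"tz":0,"ax":0,"ay":0,"az":0,"claw":-0.1},
    {"tx":0,"ty":0,"tz":0,"ax":0,"ay":0,"az":0,"claw":-0.1},
  ],
  newtons=20,
)

```text
time_s: 3.5
tcp_pos: [0.6362, 0.1237, 0.0744]
eef_rot: [180.0, 0.1, -179.7]
contact_force: [0.0, 2.0, -0.1]
gripper_width: 0.0529
```

Emit:
step_arm(
  increments=[
    {"tx":0,"ty":0,"tz":0,"ax":0,"ay":0,"az":0,"claw":-1},
    {"tx":0,"ty":0,"tz":0,"ax":0,"ay":0,"az":0,"claw":-1},
    {"tx":0,"ty":0,"tz":0,"ax":0,"ay":0,"az":0,"claw":-1},
    {"tx":0,"ty":0,"tz":0,"ax":0,"ay":0,"az":0,"claw":-1},
  ],
)

```text
time_s: 3.9
tcp_pos: [0.6362, 0.1238, 0.0742]
eef_rot: [180.0, 0.0, -179.7]
contact_force: [-2.3, -0.5, 5.9]
gripper_width: 0.0502
```

Gripped at 50 mm. I'll lift it 5 mm, move to (0.541, 0.129) and lower it.

Emit:
step_arm(
  increments=[
    {"tx":0,"ty":0,"tz":5,"ax":0,"ay":0,"az":0,"claw":-1},
    {"tx":-12,"ty":1,"tz":0,"ax":0,"ay":0,"az":0,"claw":-1},
    {"tx":-15,"ty":1,"tz":0,"ax":0,"ay":0,"az":0,"claw":-1},
    {"tx":-15,"ty":1,"tz":0,"ax":0,"ay":0,"az":0,"claw":-1},
    {"tx":-15,"ty":1,"tz":0,"ax":0,"ay":0,"az":0,"claw":-1},
    {"tx":-15,"ty":1,"tz":0,"ax":0,"ay":0,"az":0,"claw":-1},
    {"tx":-15,"ty":0,"tz":0,"ax":0,"ay":0,"az":0,"claw":-1},
    {"tx":-8,"ty":0,"tz":0,"ax":0,"ay":0,"az":0,"claw":-1},
    {"tx":0,"ty":0,"tz":-3,"ax":0,"ay":0,"az":0,"claw":-1},
    {"tx":0,"ty":0,"tz":-2,"ax":0,"ay":0,"az":0,"claw":-1},
    {"tx":0,"ty":0,"tz":0,"ax":0,"ay":0,"az":0,"claw":-1},
  ],
)

```text
time_s: 5.0
tcp_pos: [0.5416, 0.1287, 0.074]
eef_rot: [-180.0, 0.0, -179.7]
contact_force: [-4.4, 0.3, 7.1]
gripper_width: 0.0501
```

Run:
```python
from h import *
c=optics.capture("side");cv2.imwrite("pics/side1.png",cv2.resize(c["image"][200:400,150:450],None,fx=2.5,fy=2.5));s=r.get_state();print(s["tcp_pos"],s["contact_force"],s["gripper_width"])
```

```text
[0.54166034 0.12869545 0.07401751] [-4.21649123  0.30231031  8.81508772] 0.04962840963506574
```

View pics/side1.png

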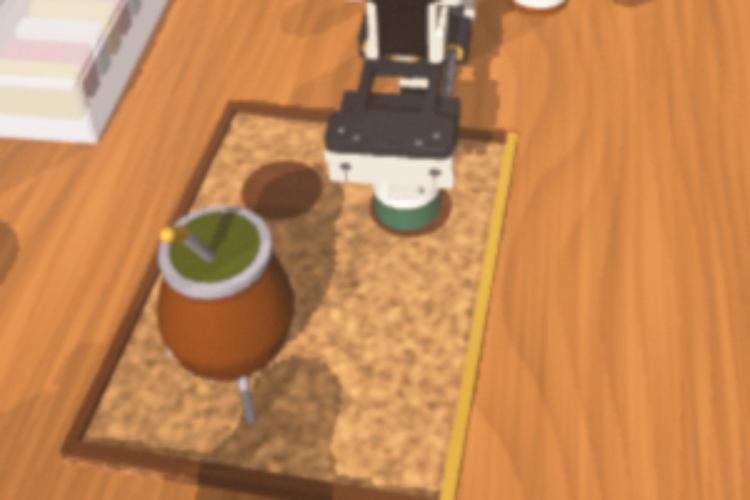

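The view shows the tin standing on the front mark (foot at about (408,225)) and the back mark now empty at (283,190). The upward force means it is on the floor, so I'll release it and rise.

Emit:
step_arm(
  increments=[
    {"tx":0,"ty":0,"tz":0,"ax":0,"ay":0,"az":0,"claw":0.3},
    {"tx":0,"ty":0,"tz":0,"ax":0,"ay":0,"az":0,"claw":1},
    {"tx":0,"ty":0,"tz":0,"ax":0,"ay":0,"az":0,"claw":1},
    {"tx":0,"ty":0,"tz":0,"ax":0,"ay":0,"az":0,"claw":1},
    {"tx":0,"ty":0,"tz":0,"ax":0,"ay":0,"az":0,"claw":1},
    {"tx":0,"ty":0,"tz":0,"ax":0,"ay":0,"az":0,"claw":1},
    {"tx":0,"ty":0,"tz":20,"ax":0,"ay":0,"az":0,"claw":1},
    {"tx":0,"ty":0,"tz":35,"ax":0,"ay":0,"az":0,"claw":1},
    {"tx":0,"ty":0,"tz":35,"ax":0,"ay":0,"az":0,"claw":1},
    {"tx":0,"ty":0,"tz":35,"ax":0,"ay":0,"az":0,"claw":1},
    {"tx":0,"ty":0,"tz":25,"ax":0,"ay":0,"az":0,"claw":1},
  ],
)

```text
time_s: 6.15
tcp_pos: [0.5415, 0.1287, 0.2262]
eef_rot: [179.9, 0.1, -179.7]
contact_force: [0.4, -0.2, 0.1]
gripper_width: 0.0877
```

Emit:
step_arm(
  increments=[
    {"tx":5,"ty":-30,"tz":0,"ax":0,"ay":0,"az":0,"claw":1},
    {"tx":5,"ty":-30,"tz":0,"ax":0,"ay":0,"az":0,"claw":1},
    {"tx":5,"ty":-30,"tz":0,"ax":0,"ay":0,"az":0,"claw":1},
    {"tx":5,"ty":-30,"tz":0,"ax":0,"ay":0,"az":0,"claw":1},
    {"tx":5,"ty":-30,"tz":0,"ax":0,"ay":0,"az":0,"claw":1},
    {"tx":5,"ty":-30,"tz":0,"ax":0,"ay":0,"az":0,"claw":1},
    {"tx":5,"ty":-30,"tz":0,"ax":0,"ay":0,"az":0,"claw":1},
    {"tx":5,"ty":-30,"tz":0,"ax":0,"ay":0,"az":0,"claw":1},
    {"tx":5,"ty":-30,"tz":0,"ax":0,"ay":0,"az":0,"claw":1},
    {"tx":8,"ty":-37,"tz":0,"ax":0,"ay":0,"az":0,"claw":1},
    {"tx":0,"ty":0,"tz":0,"ax":0,"ay":0,"az":0,"claw":1},
    {"tx":0,"ty":0,"tz":0,"ax":0,"ay":0,"az":0,"claw":1},
  ],
)

```text
time_s: 7.35
tcp_pos: [0.5937, -0.1793, 0.2231]
eef_rot: [180.0, -0.0, -179.9]
contact_force: [-1.2, -0.1, -0.2]
gripper_width: 0.0874
```

Run:
```python
from h import *
c=optics.capture("top");cv2.imwrite("pics/top1.png",c["image"])
X=pts(c);R,t=c["R"],c["t"];cam=-R.T@t
def ray(u,v,z):
    d=R.T@np.array([(u-c["cx"])/c["fx"],(v-c["cy"])/c["fy"],1]);return cam+d*(z-cam[2])/d[2]
hsv=cv2.cvtColor(c["image"],cv2.COLOR_BGR2HSV);v,u=np.mgrid[:400,:640]
m=(X[...,2]>.09)&(X[...,2]<.105)&(abs(u-236)<26)&(abs(v-205)<26);print("old",m.sum(),X[m].mean(0))
m=(hsv[...,2]<75)&(abs(u-238)<22)&(abs(v-164)<20)
k,l,s,ce=cv2.connectedComponentsWithStats(m.astype(np.uint8));i=1+s[1:,4].argmax()
print("back mark",s[i],ray(*ce[i],.008));print(r.get_state()["tcp_pos"])
```

```text
old 0 [nan nan nan]
back mark [229 145  31  39 876] [0.65227583 0.10641088 0.008     ]
[ 0.59370198 -0.17851999  0.22325488]<stdin>:7: RuntimeWarning: Mean of empty slice.
  ret = um.true_divide(
```

View pics/top1.png

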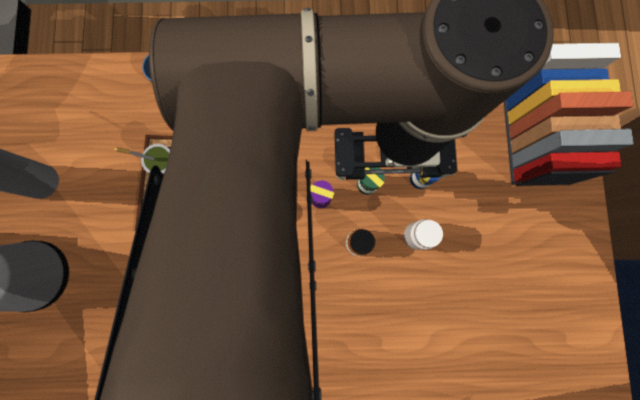

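The arm hides the tray from above. The new tin's lid is at (371,181), purple at (321,194), and nothing there has been disturbed. I'm descending to grip the new tin.

Emit:
step_arm(
  increments=[
    {"tx":1,"ty":0,"tz":-30,"ax":0,"ay":0,"az":0,"claw":1},
    {"tx":0,"ty":0,"tz":-30,"ax":0,"ay":0,"az":0,"claw":1},
    {"tx":0,"ty":0,"tz":-30,"ax":0,"ay":0,"az":0,"claw":1},
    {"tx":0,"ty":0,"tz":-30,"ax":0,"ay":0,"az":0,"claw":1},
    {"tx":0,"ty":0,"tz":-25,"ax":0,"ay":0,"az":0,"claw":1},
    {"tx":0,"ty":0,"tz":-12,"ax":0,"ay":0,"az":0,"claw":1},
    {"tx":0,"ty":0,"tz":0,"ax":0,"ay":0,"az":0,"claw":1},
    {"tx":0,"ty":0,"tz":0,"ax":0,"ay":0,"az":0,"claw":-0.1},
    {"tx":0,"ty":0,"tz":0,"ax":0,"ay":0,"az":0,"claw":-0.1},
    {"tx":0,"ty":0,"tz":0,"ax":0,"ay":0,"az":0,"claw":-0.1},
    {"tx":0,"ty":0,"tz":0,"ax":0,"ay":0,"az":0,"claw":-1},
    {"tx":0,"ty":0,"tz":0,"ax":0,"ay":0,"az":0,"claw":-1},
  ],
  newtons=25,
)

```text
time_s: 8.6
tcp_pos: [0.5952, -0.1785, 0.0671]
eef_rot: [180.0, 0.0, -179.7]
contact_force: [-0.8, -0.8, -1.0]
gripper_width: 0.0531
```

Emit:
step_arm(
  increments=[
    {"tx":0,"ty":0,"tz":0,"ax":0,"ay":0,"az":0,"claw":-1},
    {"tx":0,"ty":0,"tz":0,"ax":0,"ay":0,"az":0,"claw":-1},
    {"tx":0,"ty":0,"tz":0,"ax":0,"ay":0,"az":0,"claw":-1},
    {"tx":0,"ty":0,"tz":0,"ax":0,"ay":0,"az":0,"claw":-1},
  ],
)

```text
time_s: 9.0
tcp_pos: [0.5952, -0.1785, 0.067]
eef_rot: [-180.0, 0.0, -179.7]
contact_force: [-0.7, 0.3, 5.2]
gripper_width: 0.0495
```

Emit:
step_arm(
  increments=[
    {"tx":0,"ty":0,"tz":8,"ax":0,"ay":0,"az":0,"claw":-1},
    {"tx":0,"ty":0,"tz":18,"ax":0,"ay":0,"az":0,"claw":-1},
    {"tx":0,"ty":0,"tz":25,"ax":0,"ay":0,"az":0,"claw":-1},
    {"tx":0,"ty":0,"tz":25,"ax":0,"ay":0,"az":0,"claw":-1},
    {"tx":0,"ty":0,"tz":25,"ax":0,"ay":0,"az":0,"claw":-1},
    {"tx":0,"ty":0,"tz":25,"ax":0,"ay":0,"az":0,"claw":-1},
    {"tx":0,"ty":0,"tz":16,"ax":0,"ay":0,"az":0,"claw":-1},
    {"tx":0,"ty":0,"tz":8,"ax":0,"ay":0,"az":0,"claw":-1},
    {"tx":0,"ty":0,"tz":0,"ax":0,"ay":0,"az":0,"claw":-1},
  ],
)

```text
time_s: 9.9
tcp_pos: [0.5952, -0.1785, 0.2175]
eef_rot: [180.0, 0.1, -179.7]
contact_force: [0.8, -0.2, -1.8]
gripper_width: 0.0499
```

Emit:
step_arm(
  increments=[
    {"tx":2,"ty":12,"tz":0,"ax":0,"ay":0,"az":0,"claw":-1},
    {"tx":4,"ty":24,"tz":0,"ax":0,"ay":0,"az":0,"claw":-1},
    {"tx":5,"ty":33,"tz":0,"ax":0,"ay":0,"az":0,"claw":-1},
    {"tx":5,"ty":33,"tz":0,"ax":0,"ay":0,"az":0,"claw":-1},
    {"tx":5,"ty":33,"tz":0,"ax":0,"ay":0,"az":0,"claw":-1},
    {"tx":5,"ty":33,"tz":0,"ax":0,"ay":0,"az":0,"claw":-1},
    {"tx":5,"ty":33,"tz":0,"ax":0,"ay":0,"az":0,"claw":-1},
    {"tx":5,"ty":33,"tz":0,"ax":0,"ay":0,"az":0,"claw":-1},
    {"tx":5,"ty":33,"tz":0,"ax":0,"ay":0,"az":0,"claw":-1},
    {"tx":4,"ty":23,"tz":0,"ax":0,"ay":0,"az":0,"claw":-1},
    {"tx":1,"ty":12,"tz":0,"ax":0,"ay":0,"az":0,"claw":-1},
    {"tx":0,"ty":0,"tz":0,"ax":0,"ay":0,"az":0,"claw":-1},
  ],
)

```text
time_s: 11.1
tcp_pos: [0.6404, 0.1253, 0.215]
eef_rot: [-180.0, -0.1, -179.6]
contact_force: [-0.3, 0.4, -0.9]
gripper_width: 0.0496
```

Run:
```python
from h import *
c=optics.capture("side");cv2.imwrite("pics/side2.png",cv2.resize(c["image"][100:400,150:450],None,fx=2,fy=2));s=r.get_state();print(s["tcp_pos"],s["contact_force"],s["gripper_width"])
R,t=c["R"],c["t"];cam=-R.T@t
def ray(u,v,z):
    d=R.T@np.array([(u-c["cx"])/c["fx"],(v-c["cy"])/c["fy"],1]);return cam+d*(z-cam[2])/d[2]
X=pts(c);m=(X[...,2]>.088)&(X[...,2]<.11)&(np.hypot(X[...,0]-.5415,X[...,1]-.1287)<.04)
print("old lid",m.sum(),X[m].mean(0),np.ptp(X[m],axis=0))
# back mark: dark on floor
hsv=cv2.cvtColor(c["image"],cv2.COLOR_BGR2HSV)
m=(abs(X[...,2]-.008)<.006)&(np.hypot(X[...,0]-.641,X[...,1]-.1236)<.045)&(hsv[...,2]<110)
print("back mark",m.sum(),X[m].mean(0),(X[m].max(0)+X[m].min(0))/2,np.ptp(X[m],axis=0))
```

```text
[0.64031169 0.12415118 0.21529293] [-0.04325935 -0.95085633 -1.77277418] 0.04951484496876575
old lid 551 [0.5441359  0.13338994 0.0972717 ] [0.04904093 0.05131648 0.01281569]
back mark 385 [0.63542376 0.12805098 0.00887828] [0.63580226 0.12741408 0.00863389] [0.04539908 0.05307447 0.0067106 ]
```

View pics/side2.png

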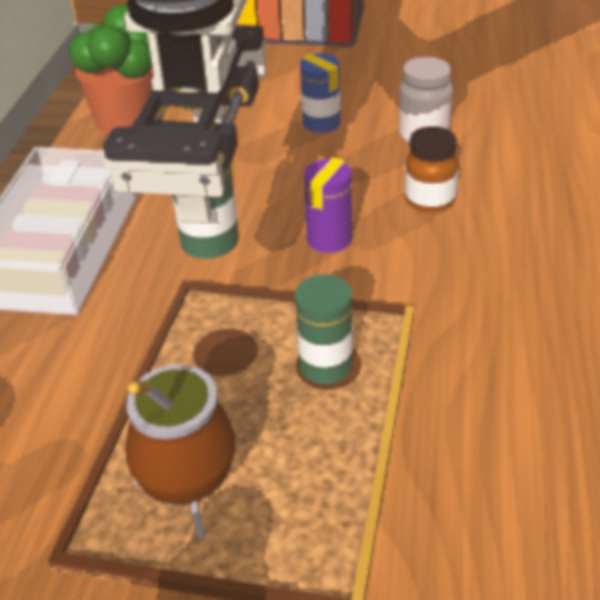

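The view shows the old tin upright on the front mark (325,330), the back mark empty at (227,350), and the new tin held above it. The blue and purple tins stand in place. Lowering.

Emit:
step_arm(
  increments=[
    {"tx":0,"ty":0,"tz":-12,"ax":0,"ay":0,"az":0,"claw":-1},
    {"tx":0,"ty":0,"tz":-20,"ax":0,"ay":0,"az":0,"claw":-1},
    {"tx":0,"ty":0,"tz":-22,"ax":0,"ay":0,"az":0,"claw":-1},
    {"tx":0,"ty":0,"tz":-22,"ax":0,"ay":0,"az":0,"claw":-1},
    {"tx":0,"ty":0,"tz":-22,"ax":0,"ay":0,"az":0,"claw":-1},
    {"tx":0,"ty":0,"tz":-18,"ax":0,"ay":0,"az":0,"claw":-1},
    {"tx":0,"ty":0,"tz":-12,"ax":0,"ay":0,"az":0,"claw":-1},
    {"tx":0,"ty":0,"tz":-6,"ax":0,"ay":0,"az":0,"claw":-1},
    {"tx":0,"ty":0,"tz":-3,"ax":0,"ay":0,"az":0,"claw":-1},
    {"tx":0,"ty":0,"tz":-2,"ax":0,"ay":0,"az":0,"claw":-1},
    {"tx":0,"ty":0,"tz":0,"ax":0,"ay":0,"az":0,"claw":-1},
    {"tx":0,"ty":0,"tz":0,"ax":0,"ay":0,"az":0,"claw":-1},
  ],
)

```text
time_s: 12.35
tcp_pos: [0.6414, 0.1237, 0.0783]
eef_rot: [180.0, 0.1, -179.7]
contact_force: [0.0, -0.8, -0.9]
gripper_width: 0.0494
```

Emit:
step_arm(
  increments=[
    {"tx":0,"ty":0,"tz":-2,"ax":0,"ay":0,"az":0,"claw":-1},
    {"tx":0,"ty":0,"tz":-1.5,"ax":0,"ay":0,"az":0,"claw":-1},
    {"tx":0,"ty":0,"tz":0,"ax":0,"ay":0,"az":0,"claw":-1},
    {"tx":0,"ty":0,"tz":0,"ax":0,"ay":0,"az":0,"claw":-1},
  ],
)

```text
time_s: 12.75
tcp_pos: [0.6413, 0.1238, 0.075]
eef_rot: [180.0, 0.1, -179.7]
contact_force: [-1.7, 0.1, 5.1]
gripper_width: 0.0495
```

Contact with the floor: the force went from -0.9 to +5 N. I'll release, rise, and move the arm clear to the right.

Emit:
step_arm(
  increments=[
    {"tx":0,"ty":0,"tz":0,"ax":0,"ay":0,"az":0,"claw":0.3},
    {"tx":0,"ty":0,"tz":0,"ax":0,"ay":0,"az":0,"claw":1},
    {"tx":0,"ty":0,"tz":0,"ax":0,"ay":0,"az":0,"claw":1},
    {"tx":0,"ty":0,"tz":0,"ax":0,"ay":0,"az":0,"claw":1},
    {"tx":0,"ty":0,"tz":0,"ax":0,"ay":0,"az":0,"claw":1},
    {"tx":0,"ty":0,"tz":0,"ax":0,"ay":0,"az":0,"claw":1},
    {"tx":0,"ty":0,"tz":20,"ax":0,"ay":0,"az":0,"claw":1},
    {"tx":0,"ty":0,"tz":35,"ax":0,"ay":0,"az":0,"claw":1},
    {"tx":0,"ty":0,"tz":35,"ax":0,"ay":0,"az":0,"claw":1},
    {"tx":0,"ty":0,"tz":35,"ax":0,"ay":0,"az":0,"claw":1},
    {"tx":0,"ty":0,"tz":35,"ax":0,"ay":0,"az":0,"claw":1},
  ],
)

```text
time_s: 13.85
tcp_pos: [0.6408, 0.1234, 0.2356]
eef_rot: [180.0, 0.0, -179.7]
contact_force: [1.5, -0.4, 0.1]
gripper_width: 0.0879
```

Emit:
step_arm(
  increments=[
    {"tx":-17,"ty":-36,"tz":0,"ax":0,"ay":0,"az":0,"claw":1},
    {"tx":-17,"ty":-36,"tz":0,"ax":0,"ay":0,"az":0,"claw":1},
    {"tx":-17,"ty":-36,"tz":0,"ax":0,"ay":0,"az":0,"claw":1},
    {"tx":-17,"ty":-36,"tz":0,"ax":0,"ay":0,"az":0,"claw":1},
    {"tx":-17,"ty":-36,"tz":0,"ax":0,"ay":0,"az":0,"claw":1},
    {"tx":-17,"ty":-36,"tz":0,"ax":0,"ay":0,"az":0,"claw":1},
    {"tx":-17,"ty":-36,"tz":0,"ax":0,"ay":0,"az":0,"claw":1},
    {"tx":-17,"ty":-36,"tz":0,"ax":0,"ay":0,"az":0,"claw":1},
    {"tx":-17,"ty":-36,"tz":0,"ax":0,"ay":0,"az":0,"claw":1},
    {"tx":-17,"ty":-36,"tz":0,"ax":0,"ay":0,"az":0,"claw":1},
    {"tx":-17,"ty":-36,"tz":0,"ax":0,"ay":0,"az":0,"claw":1},
    {"tx":-17,"ty":-36,"tz":0,"ax":0,"ay":0,"az":0,"claw":1},
  ],
)

```text
time_s: 15.05
tcp_pos: [0.4361, -0.3098, 0.2343]
eef_rot: [-180.0, 0.0, -179.7]
contact_force: [0.7, 0.7, 0.4]
gripper_width: 0.0878
```

Emit:
step_arm(
  increments=[
    {"tx":-17,"ty":-36,"tz":0,"ax":0,"ay":0,"az":0,"claw":1},
    {"tx":-17,"ty":-36,"tz":0,"ax":0,"ay":0,"az":0,"claw":1},
    {"tx":-17,"ty":-36,"tz":0,"ax":0,"ay":0,"az":0,"claw":1},
    {"tx":-17,"ty":-36,"tz":0,"ax":0,"ay":0,"az":0,"claw":1},
    {"tx":-17,"ty":-36,"tz":0,"ax":0,"ay":0,"az":0,"claw":1},
    {"tx":-17,"ty":-36,"tz":0,"ax":0,"ay":0,"az":0,"claw":1},
    {"tx":-17,"ty":-36,"tz":0,"ax":0,"ay":0,"az":0,"claw":1},
    {"tx":-17,"ty":-36,"tz":0,"ax":0,"ay":0,"az":0,"claw":1},
    {"tx":0,"ty":0,"tz":0,"ax":0,"ay":0,"az":0,"claw":1},
    {"tx":0,"ty":0,"tz":0,"ax":0,"ay":0,"az":0,"claw":1},
  ],
)

```text
time_s: 16.05
tcp_pos: [0.3, -0.597, 0.2333]
eef_rot: [179.9, -0.0, -179.9]
contact_force: [0.4, -0.0, -0.1]
gripper_width: 0.0877
```

Run:
```python
from h import *
c=optics.capture("top");cv2.imwrite("pics/top2.png",c["image"])
X=pts(c);v,u=np.mgrid[:400,:640]
for n,x,y,z in[("old",.5415,.1287,.098),("new",.641,.124,.098),("blue",.605,-.305,.09)]:
    m=(abs(X[...,2]-z)<.006)&(np.hypot(X[...,0]-x,X[...,1]-y)<.045);print(n,m.sum(),X[m].mean(0).round(4),X[m][:,2].std().round(4))
s=r.get_state();print(s["tcp_pos"],s["contact_force"],s["time_s"])
```

```text
old 442 [0.5427 0.1271 0.0973] 0.0016
new 438 [0.6405 0.1222 0.0975] 0.0016
blue 429 [ 0.6054 -0.3058  0.0897] 0.0016
[ 0.30063138 -0.59635431  0.23362079] [ 0.62719022  0.91531583 -0.13965623] 16.1
```

View pics/top2.png

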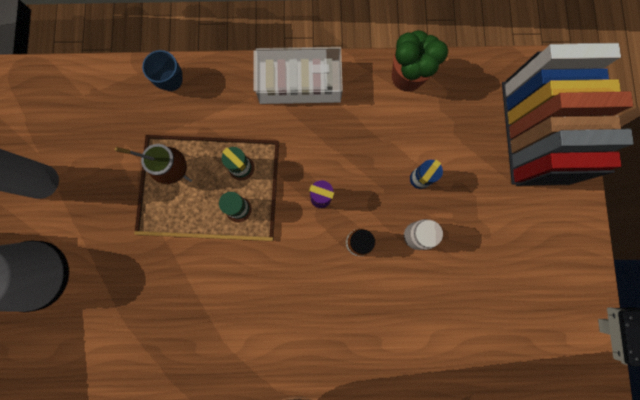

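The new tin with its strip (236,161) stands behind the old one (234,206). Both are upright and within about 2 mm of the marks, the blue tin (428,173) hasn't moved, and the arm is clear. Handing in.

```bash
python3 -c "
from plant import r
print(r.close_job())"
```

```text
the job is handed in; nothing more can be done
None
```

I moved the old green tin onto the front mark and set the new green tin with the yellow strip upright on the back mark behind it. I then let go of both, moved the arm clear, and handed the job in at about 16 s; no verdict was reported.

| Tin | Last measured position, x, y (m) | Where it should be, x, y (m) |
|---|---|---|
| Old tin | (0.543, 0.127) | front mark, measured (0.541, 0.129) |
| New tin | (0.641, 0.122) | back mark, computed about (0.641, 0.124) |
| Blue tin | (0.605, -0.306) | start (0.605, -0.305), within 1 mm |

- **Upright:** both lids measured level at 97 mm, as expected for tins standing on the tray floor.
- **Force:** the tool read about zero force at the end.
- **Back mark:** I worked out its position from the front mark and the tray's angle. A rough side-camera reading put it up to about 6 mm away, still within the 16 mm allowed.
- **Failed check:** one mid-run view from above could not see the tray because the arm was in the way. I checked the old tin with the side camera instead, which read it about 5 mm off, and the last view from above put it within 2 mm.

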